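# Draw out the label printer and hold its spring cover open for a new roll

### The job

The label printer lives on a pull-out tray under the small desk shelf, where its cover has no room to open. Draw the tray all the way out to its stop, then raise the printer's cover, which has a loop at its front, and hold it half open, at 50 degrees, so that a colleague can drop in the new label roll. The cover springs shut when let go, so finish while you are still holding it there in the gripper, and leave the tray out and the other things on the desk and shelf where they stand.

Things in the scene. Friction and masses are not known exactly. Their poses are not given: they have to be found in the camera images.
- label_stand: Small fixed desk shelf: light wooden board (136 x 166 mm, 14 mm thick, top 166 mm above the desk, underside 152 mm) on two dark steel side panels. Origin: centre of its footprint on the desk. Its own x axis points to its back, its own y along its width, z up; the tray comes out of its front, along its own -x (roughly world -y). The board's front edge is 68 mm in front of the origin.
- tray (a joint): How far the steel tray with the label printer on it is drawn out, in m: 0 = all the way in, 0.14 = all the way out against its stop; it starts between 0 and 0.03. It slides along the shelf's own -x with about 2.5 N of friction and stays where it is left. The tray floor is 18 mm above the desk, the tray is 144 mm wide.
- tray_handle (a point): Middle of the tray's upright wire bail handle, at the front end of the tray: a level aluminium bar 10 mm thick along the shelf's own y, straight and free for about 66 mm, its centre 85 mm above the desk, on two posts 80 mm apart that stand on the tray floor. It moves with the tray. 57 mm behind it (towards the shelf) is the cover's loop.
- cover (a joint): Opening angle of the printer's cover in rad: 0 = shut, 0.873 = 50 degrees, 1.25 = end stop. The cover is a white shell, 116 mm wide, 45 mm high on the grey printer; its front with the loop swings up and back. Spring and weight push it shut with 1 to 2 N at the loop, with no stay. The shelf board stops it at about 0.15 rad while the tray is in, and short of 50 degrees until the tray is nearly out.
- cover_grip (a point): Middle of the loop's bar at the cover's front: a level round white bar 11 mm thick along the shelf's own y, free for about 60 mm, its centre 106 mm above the desk when the cover is shut and 38 mm out from the cover's front face (about 30 mm of free gap behind the bar). It moves with tray and cover; when shut it lies 158 mm in front of the hinge axis and 12 mm above it.
- cover_hinge (a point): Middle of the cover's hinge axis, along its rear lower edge and parallel to the shelf's own y, 94 mm above the desk, 120 mm behind the cover's front face; it moves with the tray.
- wide_stamp: Wooden block stamp, 24 x 56 x 32 mm, standing on the shelf board; origin: centre of its underside. Bystander.
- low_stamp: Low wooden block stamp, 47 x 34 x 30 mm, standing on the shelf board; origin: centre of its underside. Bystander.
- gift_box: White card box 66 x 68 x 66 mm on the desk behind the telephone; origin: centre of its underside. Bystander.
- label_roll: New roll of white labels lying flat on the desk, 76 mm across, 50 mm high, with a core hole; origin: centre of its underside. Bystander: the colleague loads it.
- ink_pad: White plastic stamp pad, 71 x 106 x 15 mm, lying on the desk; origin: centre of its underside. Bystander.
- glue: Glue stick standing upright on the desk, 24 x 24 x 82 mm; origin: centre of its underside. Bystander.
- ink_tube: Soft white tube of ink lying flat on the desk, 31 x 104 x 17 mm; origin: centre of its underside. Bystander.
- remote: Flat remote control lying on the desk behind the telephone, 184 x 49 x 22 mm; origin: centre of its underside. Bystander.
- block_stamp: Tall wooden block stamp standing on the desk, 52 x 30 x 62 mm; origin: centre of its underside. Bystander.

How it is judged:
By the outcome, as a careful person would: the job done as asked, in the order asked, and still so for the second after the job is handed in, while the arm keeps its last pose, push and grip.
It also fails if it takes over 45 s, if anything falls off the work surface, if the arm or the gripper's body presses on something with over 40 N, if the wrist force passes 120 N, or if a joint passes its speed limit or range.

### The arm

A 7-joint arm with a two-finger parallel gripper is mounted at the origin on a cart in front of the work surface, level with it; the furniture and walls round the work are solid. World frame = base frame: x ahead of the robot, y to its left, z up, the work surface at z = 0. Lengths are in mm, angles in rad, forces in N, time in s.
With the tool pointing down it reaches from about 400 to 875 mm from the base axis. Payload 4.4 kg.
Tool frame: the origin (TCP) lies on the mounting face of the last link; the fingertips stand 173 mm ahead of it and the grasp point (between the pads) lies 155 mm ahead of it; z points along the fingers, y is the line along which they close (so a half turn about z gives the same grasp; the last joint's range is limited). The gripper opens to 85 mm and grips with 20 to 120 N. Pads are 22 mm wide; open, the fingers measure 114 mm over their backs; the gripper's body (76 mm by 85 mm) begins 54 mm behind the grasp point. The pads swing forward as they close: fully open they stand 13 mm farther back than shut.
Start: joints at [-1.382, 0.628, 0.038, 1.517, -0.027, 0.996, -0.02], TCP at [163.814, 629.031, 404.713] pointing down, gripper open.
Joint ranges: [-3.06, 3.06], [-0.37, 2.12], [-1.25, 1.32], [0.18, 2.47], [-1.1, 4.24], [0.23, 1.98], [-2.94, 2.94]. Speed limits (rad/s): [2.57, 2.57, 3.14, 3.14, 3.14, 3.14, 3.14].

### API

Orientations are given as [roll, pitch, yaw] about the fixed x, y, z axes, in that order (R = Rz(yaw) Ry(pitch) Rx(roll)).
In Python, from cell import * gives the robot as it stands. The module is installed in compiled form; this text tells all that it offers.
- The arm moves only by the tool jog_arm, never from a script. Its argument "steps" is a list of rows, each a list of 7 numbers: the opening, from -1 (shut) to 1 (fully open), so that 0 is half open, then the shift along the tool's x, y, z as a fraction of full scale, then the turn, a rotation vector about the tool's x, y, z as a fraction of full scale. A call has 1 to 10 rows; each row shifts and turns the commanded pose from where the row before left it, along the tool's axes as they then stand; what a row does not reach is not made up. Full scale, the value 1, is 500 mm for a shift and 2 rad for a turn. A row lasts 1/8 s, in which the tool goes at most 62.5 mm and 10.7 degrees, less where a joint would pass 70% of its speed; a pose out of reach is approached as far as the arm can. A call with a number of a shift or a turn outside -1 to 1 is refused whole. A call with a gripper value outside its range is refused whole. The fingers move at their own pace and stop on an object; the grip force is fixed at half the most. Time passes only in rows, so rows that do not move let the fingers close. It gives the time, the measured TCP pose, the force, the opening and the grip force at its end, in the units of the state.
- read_state(): the state, without advancing time (a new reading comes with each control period).
- get_image(name): name is "scene" or "top"; returns a dict with "pixels" (400x640x3 uint8, red, green, blue), "depth" (400x640 float32, mm along the optical axis (not along the pixel's ray), 0 where there is no reading), "vertical_fov" (degrees; the focal length in pixels is half the picture's height over the tangent of half this angle, whatever the lens; pixels are square), "cx", "cy" (the principal point, pixels), "R" (3x3) and "t" (3): a world point X has camera coordinates R X + t. Camera axes: x right, y down, z forward; pixel columns grow to the right and rows downward; lengths in mm; the calibration is good to about 2 mm. A picture is of the moment at which its call begins.
- finish_job(): hands the job in; it is judged then, once.
The state is a dict: "clock": time; "qpos": joint angles; "qd": joint speeds; "tau": joint torques, N m; "eef_pos": TCP position; "tool_rot": TCP orientation; "force": force on the tool from outside, world axes, zero at the start; "torque": the same for the moment, N m; "width": finger opening in mm; "gripper_force": force on a finger pad.
Only numpy, scipy, OpenCV 4.12 (cv2) and the standard library are available. Lean on these libraries where they do the work, as an engineer would, in place of code of your own. Each camera call takes 0.05 s, during which the arm holds its last target. There are 200 camera calls.

## Working session

There is one attempt and no reset: what is moved stays moved. The work goes in short steps, Python scripts to look and compute and a tool call to move; the robot and the scene stay as the last step left them, time stands still between calls to the robot, and variables do not carry over. Pictures are saved under pics/ and viewed, at most 10 in all, crops included, and the job is handed in when it is done.

Besides the shell and the picture viewer there is one more tool, called after "Call:" as a command line: name --pt "numbers of a row" for each row, then --argument value for the rest. jog_arm: Moves the arm, as the interface text tells. Shift numbers are shares of 500 mm and turn numbers shares of 2 rad, none past 1 either way. Its arguments: {"type":"object","properties":{"steps":{"type":"array"}},"required":["steps"]}

```bash
mkdir -p pics
cat > h.py <<'E'
from cell import *
import numpy as np, cv2
from scipy.spatial.transform import Rotation as Ro
def cam(n):
    d=get_image(n); d['f']=200/np.tan(np.radians(d['vertical_fov'])/2); d['R']=np.array(d['R']); d['t']=np.array(d['t']); return d
def ray(d,u,v):
    c=-d['R'].T@d['t']; r=d['R'].T@np.array([(u-d['cx'])/d['f'],(v-d['cy'])/d['f'],1]); return c,r
def onz(d,u,v,z):
    c,r=ray(d,u,v); return c+r*(z-c[2])/r[2]
def pts(d):
    v,u=np.mgrid[0:400,0:640]; z=d['depth']
    P=np.stack([(u-d['cx'])/d['f']*z,(v-d['cy'])/d['f']*z,z],-1)
    return (P-d['t'])@d['R']
def save(d,n): cv2.imwrite(n,d['pixels'][:,:,::-1])
E
python3 - <<'E'
from h import *
for n in ('scene','top'):
    d=cam(n); save(d,f'pics/{n}0.png'); print(n,d['f'],d['R'].round(3).tolist(),(-d['R'].T@d['t']).round())
    np.savez(f'{n}0.npz',**d)
s=read_state(); print(s)
E
```

```text
scene 471.3974139293617 [[0.508, -0.862, 0.011], [-0.608, -0.367, -0.704], [0.61, 0.35, -0.711]] [-226. -451. 1089.]
top 515.7385641255673 [[-0.014, -1.0, -0.007], [-0.994, 0.014, -0.106], [0.106, 0.006, -0.994]] [ 431.   28. 1709.]
{'clock': 0.1, 'qpos': array([-1.38176007,  0.62925549,  0.03846267,  1.51826596, -0.02702368,
        0.99631234, -0.01996531]), 'qd': array([ 0.00207789, -0.00203572,  0.00110159, -0.00243012,  0.00291409,
        0.00178547,  0.00129227]), 'tau': array([ 4.18681957e-03, -5.64535797e+01,  1.23050887e+00, -1.93974727e+01,
        1.11547441e-02,  5.40095876e-03, -2.50169848e-06]), 'eef_pos': array([163.76226268, 628.75874366, 403.88056968]), 'tool_rot': array([-3.13986981e+00,  8.18365377e-06,  2.88676376e+00]), 'force': array([-0.12484396,  0.64862523, -0.45470902]), 'torque': array([-0.09391406, -0.03386088, -0.0080113 ]), 'gripper_force': 0.0, 'width': 85.49137067236636}
```

View pics/scene0.png

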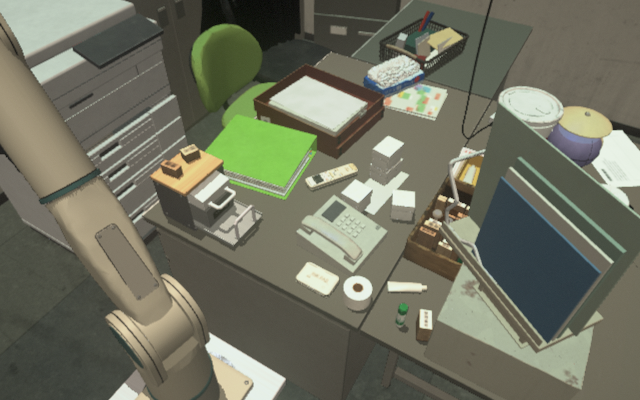

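View pics/top0.png

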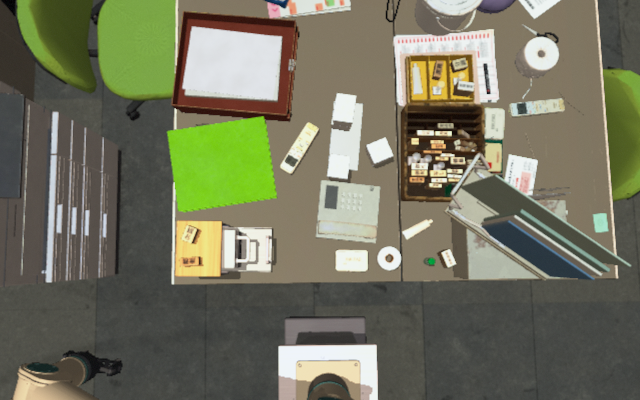

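The scene view shows the shelf near (190,185), the cover loop near (222,198) and the tray handle near (245,215). In the top view the loop is near (252,250) and the handle near (270,250). Next I'll zoom in and get coordinates from the depth.

```bash
python3 - <<'E'
from h import *
A=[]
for n,(x0,y0,w,h) in (('scene',(145,140,125,110)),('top',(170,210,115,75))):
    d=dict(np.load(f'{n}0.npz')); 
    c=d['pixels'][y0:y0+h,x0:x0+w,::-1]; s=400//w+2 if n=='top' else 4
    A.append(cv2.resize(c,None,fx=s,fy=s,interpolation=cv2.INTER_CUBIC)); print(n,s,x0,y0,A[-1].shape)
    cv2.imwrite(f'pics/{n}_crop.png',A[-1])
    P=pts(d)[y0:y0+h,x0:x0+w].reshape(-1,3)
    # board top plane
    b=P[(abs(P[:,2]-166)<5)]; r=cv2.minAreaRect(b[:,:2].astype(np.float32)); print('board',len(b),b[:,2].mean(),r)
    for lo,hi in ((78,92),(98,114)):
        q=P[(P[:,2]>lo)&(P[:,2]<hi)]; print(lo,len(q)); 
    np.savez(f'P{n}.npz',P=P)
E
python3 - <<'E'
import cv2,numpy as np
a=cv2.imread('pics/scene_crop.png');b=cv2.imread('pics/top_crop.png')
E
```

```text
scene 4 145 140 (440, 500, 3)
board 1381 165.15329467931704 ((463.3928527832031, 381.82891845703125), (140.9903564453125, 168.328369140625), 88.36918640136719)
78 314
98 439
top 5 170 210 (375, 575, 3)
board 1758 165.35421041428768 ((467.0681457519531, 381.5046081542969), (136.86109924316406, 164.48272705078125), 88.88191223144531)
78 120
98 175
```

View pics/scene_crop.png

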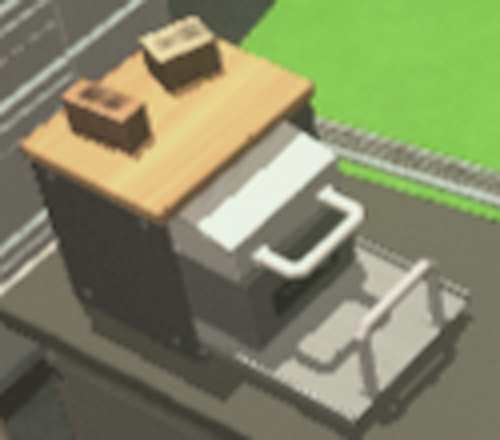

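View pics/top_crop.png

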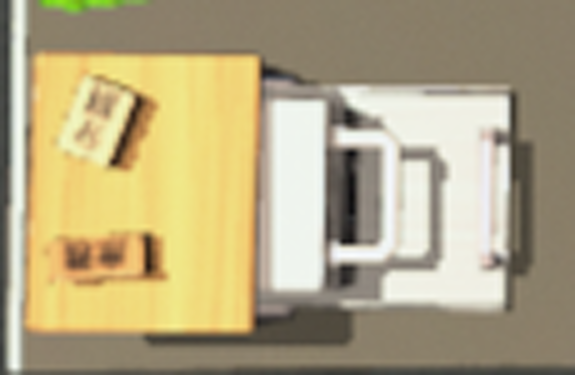

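The crops show both bars clearly. In full-frame pixels, the handle bar runs (235.5,222.5)–(252,206) in the scene view and sits at about (267.6,250) in the top view. The loop bar's midpoint is at about (225,201) in the scene view and (248,249.4) in the top view. Next I'll triangulate both.

```bash
cat >> h.py <<'E'
def tri(d1,p1,d2,p2):
    c1,r1=ray(d1,*p1); c2,r2=ray(d2,*p2)
    s=np.linalg.lstsq(np.stack([r1,-r2],1),c2-c1,rcond=None)[0]
    a,b=c1+s[0]*r1,c2+s[1]*r2; return (a+b)/2,np.linalg.norm(a-b)
E
python3 - <<'E'
from h import *
S=dict(np.load('scene0.npz'));T=dict(np.load('top0.npz'))
sc=lambda x,y:((x+.5)/4-.5+145,(y+.5)/4-.5+140); tp=lambda x,y:((x+.5)/5-.5+170,(y+.5)/5-.5+210)
for n,a,b,z in (('handle',(395,297),(488,200),85),('loop',(324,245),(390,197),106)):
    print(n,tri(S,sc(*a),T,tp(*b)),'ray on z:',onz(S,*sc(*a),z).round(),onz(T,*tp(*b),z).round())
for k,D in (('scene',S),('top',T)):
    P=np.load(f'P{k}.npz')['P']
    for lo,hi in ((82,94),(104,114)):
        q=P[(P[:,2]>lo)&(P[:,2]<hi)&(P[:,1]<290)&(P[:,1]>130)&(abs(P[:,0]-466)<60)]
        h,e=np.histogram(q[:,1],bins=range(130,295,10)); print(k,lo,list(zip(e,h)))
        m=e[np.argmax(h[:10])]
        f=q[abs(q[:,1]-m-5)<8]; print(f.mean(0),f.min(0),f.max(0),np.degrees(np.polyfit(f[:,0],f[:,1],1)[0]))
E
```

```text
handle (array([458.53967327, 184.10735163,  85.04302221]), np.float64(1.4358135950170767)) ray on z: [458. 185.  85.] [459. 184.  85.]
loop (array([459.86707831, 244.12346795, 105.57331174]), np.float64(4.532753259160014)) ray on z: [458. 246. 106.] [461. 242. 106.]
scene 82 [(np.int64(130), np.int64(0)), (np.int64(140), np.int64(0)), (np.int64(150), np.int64(0)), (np.int64(160), np.int64(0)), (np.int64(170), np.int64(14)), (np.int64(180), np.int64(58)), (np.int64(190), np.int64(0)), (np.int64(200), np.int64(0)), (np.int64(210), np.int64(0)), (np.int64(220), np.int64(0)), (np.int64(230), np.int64(0)), (np.int64(240), np.int64(0)), (np.int64(250), np.int64(0)), (np.int64(260), np.int64(0)), (np.int64(270), np.int64(80)), (np.int64(280), np.int64(14))]
[457.43339233 182.24047422  87.60480451] [415.9308476  177.67141437  83.35841644] [498.75720751 189.13804098  93.16281666] -1.5882157030513002
scene 104 [(np.int64(130), np.int64(0)), (np.int64(140), np.int64(0)), (np.int64(150), np.int64(0)), (np.int64(160), np.int64(0)), (np.int64(170), np.int64(0)), (np.int64(180), np.int64(0)), (np.int64(190), np.int64(0)), (np.int64(200), np.int64(0)), (np.int64(210), np.int64(0)), (np.int64(220), np.int64(0)), (np.int64(230), np.int64(45)), (np.int64(240), np.int64(48)), (np.int64(250), np.int64(19)), (np.int64(260), np.int64(23)), (np.int64(270), np.int64(55)), (np.int64(280), np.int64(31))]<stdin>:12: RuntimeWarning: Mean of empty slice.
  ret = um.true_divide(
Traceback (most recent call last):
ValueError: zero-size array to reduction operation minimum which has no identity
```

```bash
cat >> h.py <<'E'
def rows(target_tcp,R1,n,p0=None,R0=None,grip=0):
    s=read_state()
    if p0 is None: p0,R0=np.array(s['eef_pos']),Ro.from_euler('xyz',s['tool_rot'])
    dv=(R0.inv()*R1).as_rotvec(); R=R0; out=[]
    for i in range(n):
        out.append([grip,*(R.inv().apply((np.array(target_tcp)-p0)/n)/500).round(3).tolist(),*(dv/n/2).round(3).tolist()])
        R=R*Ro.from_rotvec(dv/n)
    return out
YAW=3.1154
def tool(p):  # p = down angle in deg; 90 = straight down
    return Ro.from_euler('z',YAW)*Ro.from_euler('x',np.pi)*Ro.from_rotvec([-np.radians(90-p),0,0])
def tcp(g,p): return np.array(g)-155*tool(p).apply([0,0,1])
E
python3 - <<'E'
from h import *
for r in rows(tcp([458.5,184,250],90),tool(90),10): print(r)
E
```

```text
[0, -0.079, -0.071, -0.0, -0.0, -0.0, -0.011]
[0, -0.078, -0.073, -0.0, -0.0, -0.0, -0.011]
[0, -0.076, -0.075, -0.0, -0.0, -0.0, -0.011]
[0, -0.074, -0.076, -0.0, -0.0, -0.0, -0.011]
[0, -0.073, -0.078, -0.0, -0.0, -0.0, -0.011]
[0, -0.071, -0.08, -0.0, -0.0, -0.0, -0.011]
[0, -0.069, -0.081, -0.0, -0.0, -0.0, -0.011]
[0, -0.067, -0.083, -0.0, -0.0, -0.0, -0.011]
[0, -0.065, -0.084, -0.0, -0.0, -0.0, -0.011]
[0, -0.063, -0.086, -0.0, -0.0, -0.0, -0.011]
```

Call:
jog_arm --pt "0 -0.079 -0.071 0 0 0 -0.011" --pt "0 -0.078 -0.073 0 0 0 -0.011" --pt "0 -0.076 -0.075 0 0 0 -0.011" --pt "0 -0.074 -0.076 0 0 0 -0.011" --pt "0 -0.073 -0.078 0 0 0 -0.011" --pt "0 -0.071 -0.08 0 0 0 -0.011" --pt "0 -0.069 -0.081 0 0 0 -0.011" --pt "0 -0.067 -0.083 0 0 0 -0.011" --pt "0 -0.065 -0.084 0 0 0 -0.011" --pt "0 -0.063 -0.086 0 0 0 -0.011"

```text
clock: 1.35
eef_pos: [457.2, 182.3, 404.6]
tool_rot: [3.142, -0.0, 3.108]
force: [1.4, 0.7, 0.4]
width: 42.6
gripper_force: 0.0
```

Call:
jog_arm --pt "0 0 0 0 0 0 0" --pt "0 0 0 0 0 0 0"

```text
clock: 1.6
eef_pos: [456.2, 184.2, 404.5]
tool_rot: [3.141, -0.001, 3.107]
force: [-0.7, 0.0, -0.1]
width: 42.4
gripper_force: 0.0
```

Run:
```python
from h import *
print(read_state()['qpos'].round(2))
for r in rows(tcp([458.5,184,85],90),tool(90),4): print(r)
```

```text
[-0.45  0.4   0.01  1.95 -0.01  0.79  1.1 ]
[0, -0.001, -0.0, 0.082, 0.0, -0.0, -0.001]
[0, -0.001, -0.0, 0.082, 0.0, -0.0, -0.001]
[0, -0.001, -0.0, 0.082, 0.0, -0.0, -0.001]
[0, -0.001, -0.0, 0.082, 0.0, -0.0, -0.001]
```

Call:
jog_arm --pt "0 -0.001 0 0.082 0 0 -0.001" --pt "0 -0.001 0 0.082 0 0 -0.001" --pt "0 -0.001 0 0.082 0 0 -0.001" --pt "0 -0.001 0 0.082 0 0 -0.001" --pt "0 0 0 0 0 0 0" --pt "-1 0 0 0 0 0 0" --pt "-1 0 0 0 0 0 0" --pt "-1 0 0 0 0 0 0" --pt "-1 0 0 0 0 0 0" --pt "-1 0 0 0 0 0 0"

```text
clock: 2.85
eef_pos: [459.0, 184.6, 242.5]
tool_rot: [3.139, 0.003, 3.115]
force: [-1.7, 1.6, 8.6]
width: 7.7
gripper_force: 58.9
```

Call:
jog_arm --pt "-1 0 -0.02 0 0 0 0" --pt "-1 0 -0.03 0 0 0 0" --pt "-1 0 -0.03 0 0 0 0" --pt "-1 0 -0.03 0 0 0 0" --pt "-1 0 -0.03 0 0 0 0" --pt "-1 0 -0.03 0 0 0 0" --pt "-1 0 -0.03 0 0 0 0" --pt "-1 0 -0.01 0 0 0 0" --pt "-1 0 0 0 0 0 0"

```text
clock: 3.98
eef_pos: [456.4, 78.2, 242.4]
tool_rot: [3.141, 0.003, 3.114]
force: [-0.3, -1.3, 9.1]
width: 7.9
gripper_force: 59.4
```

Call:
jog_arm --pt "-1 0 -0.015 0 0 0 0" --pt "-1 0 -0.01 0 0 0 0" --pt "-1 0 -0.01 0 0 0 0" --pt "-1 0 0 0 0 0 0"

```text
clock: 4.47
eef_pos: [455.9, 71.2, 242.4]
tool_rot: [3.128, 0.006, 3.126]
force: [-4.2, 29.3, 6.7]
width: 7.8
gripper_force: 59.8
```

Call:
jog_arm --pt "-1 0 0.018 0 0 0 0" --pt "-1 0 0 0 0 0 0" --pt "0 0 0 0 0 0 0" --pt "0 0 0 0 0 0 0" --pt "0 0 0 0 0 0 0"

```text
clock: 5.1
eef_pos: [455.5, 69.8, 240.8]
tool_rot: [-3.141, 0.0, 3.114]
force: [-0.1, -0.1, 0.6]
width: 42.7
gripper_force: 0.0
```

Call:
jog_arm --pt "0 0 0 -0.05 0 0 0" --pt "0 0 0 -0.1 0 0 0" --pt "0 0 0 -0.1 0 0 0" --pt "0 0 0 -0.1 0 0 0" --pt "0 0 0 0 0 0 0"

```text
clock: 5.72
eef_pos: [456.5, 70.1, 419.2]
tool_rot: [3.14, 0.008, 3.114]
force: [-0.1, -0.9, -1.0]
width: 43.0
gripper_force: 0.0
```

Run:
```python
from h import *
print(read_state()['qpos'].round(2))
A=[]
for n,(x0,y0,w,h) in (('scene',(165,150,125,120)),('top',(210,210,115,75))):
    d=cam(n); np.savez(f'{n}1.npz',**d)
    A.append(cv2.resize(d['pixels'][y0:y0+h,x0:x0+w,::-1],None,fx=3,fy=3,interpolation=cv2.INTER_CUBIC))
H=max(a.shape[0] for a in A)
A=[cv2.copyMakeBorder(a,0,H-a.shape[0],0,0,cv2.BORDER_CONSTANT) for a in A]
cv2.imwrite('pics/after.png',np.hstack(A)); print(A[0].shape)
```

```text
[-0.18  0.34 -0.05  2.    0.02  0.79  1.3 ]
(360, 375, 3)
```

View pics/after.png

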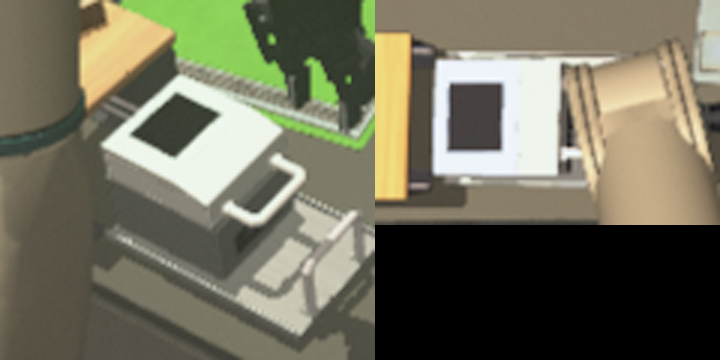

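The tray is out. In the crop, the loop bar's midpoint is at about (278,197) and the handle's at about (331,245), both in the scene half. The arm hides them in the top view, so I'll cast the scene rays at the heights I've already triangulated.

Run:
```python
from h import *
S=dict(np.load('scene1.npz'))
sc=lambda x,y:((x+.5)/3-.5+165,(y+.5)/3-.5+150)
print(onz(S,*sc(331,245),85),onz(S,*sc(278,197),106),onz(S,*sc(256,214),106),onz(S,*sc(299,178),106))
P=pts(S)[150:270,165:290].reshape(-1,3)
q=P[(P[:,2]>100)&(P[:,2]<116)&(P[:,1]<150)&(P[:,1]>60)&(abs(P[:,0]-455)<55)]
c=q[(abs(q[:,0]-455)<24)&(q[:,1]<145)]
print(np.histogram(c[:,1],bins=range(80,150,5)),c[c[:,1]<140].mean(0))
T=dict(np.load('top1.npz'));P=pts(T).reshape(-1,3)
```

```text
[450.68540468  70.26337535  85.        ] [459.57690846 134.64737208 106.        ] [431.83981995 139.67073978 106.        ] [489.59609868 131.79898295 106.        ]
(array([ 0,  0,  0,  0,  0,  0,  0,  0,  7, 34, 14,  0,  0]), array([ 80,  85,  90,  95, 100, 105, 110, 115, 120, 125, 130, 135, 140,
       145])) [454.64520103 127.72128731 108.53996278]
```

Run:
```python
from h import *
L=np.array([455,128.5,106]); z=tool(50).apply([0,0,1])
for r in rows(tcp(L-90*z,50),tool(50),6,grip=-.44): print(r)
```

```text
[-0.44, 0.001, -0.033, 0.041, -0.058, 0.0, -0.0]
[-0.44, 0.001, -0.037, 0.037, -0.058, 0.0, -0.0]
[-0.44, 0.001, -0.041, 0.032, -0.058, 0.0, -0.0]
[-0.44, 0.001, -0.045, 0.027, -0.058, 0.0, -0.0]
[-0.44, 0.001, -0.048, 0.022, -0.058, 0.0, -0.0]
[-0.44, 0.001, -0.05, 0.016, -0.058, 0.0, -0.0]
```

Call:
jog_arm --pt "-0.44 0.001 -0.033 0.041 -0.058 0 0" --pt "-0.44 0.001 -0.037 0.037 -0.058 0 0" --pt "-0.44 0.001 -0.041 0.032 -0.058 0 0" --pt "-0.44 0.001 -0.045 0.027 -0.058 0 0" --pt "-0.44 0.001 -0.048 0.022 -0.058 0 0" --pt "-0.44 0.001 -0.05 0.016 -0.058 0 0" --pt "-0.44 0 0 0 0 0 0" --pt "-0.44 0 0 0 0 0 0"

```text
clock: 6.82
eef_pos: [449.5, -27.3, 293.0]
tool_rot: [2.446, -0.002, 3.116]
force: [-0.0, 0.2, 1.3]
width: 24.1
gripper_force: 0.0
```

Run:
```python
from h import *
s=read_state();print(s['qpos'].round(2),s['eef_pos'],s['tool_rot'])
L=np.array([455,128.5,106]); z=tool(50).apply([0,0,1])
for r in rows(tcp(L-90*z,50),tool(50),2,grip=-.44): print(r)
print(tcp(L-90*z,50),tool(50).as_euler('xyz'))
d=cam('scene'); np.savez('scene2.npz',**d)
t=cam('top'); 
A=[cv2.resize(x['pixels'][150:270,a:a+130,::-1],None,fx=3,fy=3,interpolation=cv2.INTER_CUBIC) for x,a in((d,165),(t,210))]
cv2.imwrite('pics/pre.png',np.hstack(A))
```

```text
[ 0.63  0.7  -0.57  2.13 -0.63  0.59  2.26] [449.50860861 -27.26266516 293.04716132] [ 2.44601929e+00 -1.54500689e-03  3.11606944e+00]
[-0.44, -0.001, -0.001, -0.002, -0.001, -0.0, -0.0]
[-0.44, -0.001, -0.001, -0.002, -0.001, -0.0, -0.0]
[450.8755749  -28.92894647 293.68088856] [2.44346095 0.         3.1154    ]
```

View pics/pre.png

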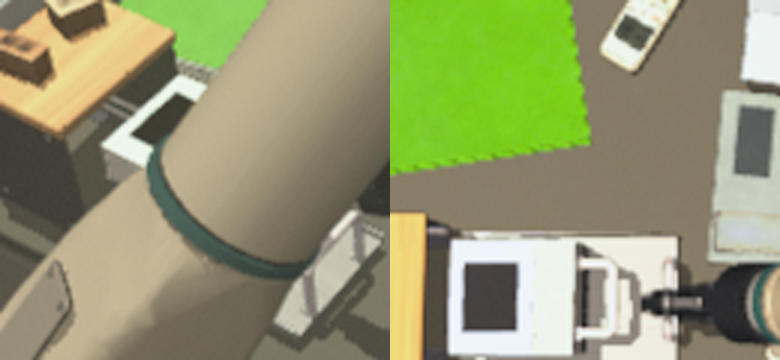

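The top half of the crop shows the loop bar clear at about (611,298), which is full-frame (283.5,249). The fingers are lined up in front of it, so I'll refine the position from this view.

Run:
```python
from h import *
T=cam('top')
print(onz(T,210+221.5/3-.5,150+298.5/3-.5,106))
P=pts(T)[230:270,270:300].reshape(-1,3)
q=P[(P[:,2]>98)&(P[:,2]<116)&(P[:,1]<142)&(P[:,1]>112)]; print(len(q),q.mean(0),q.min(0),q.max(0))
g=T['pixels'][245:252,272:300].astype(int).sum(2).mean(0); print(g.round().tolist())
b=(g-300).clip(0)
for u in range(277,292): print(u,onz(T,u,248.5,106)[1].round(1),end=' ')
L=np.array([455,128.5,106])
L=np.array([455,129,106]); z=tool(50).apply([0,0,1])
for r in rows(tcp(L-3*z,50),tool(50),4,grip=-.44): print(r)
```

```text
[459.79528766 131.5148431  106.        ]
96 [462.56493438 130.77215213 109.17106348] [419.78964547 122.91154644  99.34803216] [500.0968974  141.87900871 115.10968872]
[272.0, 261.0, 134.0, 191.0, 340.0, 409.0, 408.0, 408.0, 408.0, 560.0, 701.0, 720.0, 723.0, 647.0, 618.0, 705.0, 705.0, 654.0, 464.0, 407.0, 407.0, 440.0, 407.0, 401.0, 376.0, 292.0, 247.0, 249.0]
277 151.1 278 148.0 279 144.9 280 141.8 281 138.7 282 135.6 283 132.5 284 129.4 285 126.3 286 123.2 287 120.1 288 117.0 289 113.9 290 110.8 291 107.7 [-0.44, -0.001, -0.001, 0.043, -0.0, -0.0, 0.0]
[-0.44, -0.001, -0.001, 0.043, -0.0, -0.0, 0.0]
[-0.44, -0.001, -0.001, 0.043, -0.0, -0.0, 0.0]
[-0.44, -0.001, -0.001, 0.043, -0.0, -0.0, 0.0]
```

Call:
jog_arm --pt "-0.44 -0.003 0 0.043 0 0 0" --pt "-0.44 -0.003 0 0.043 0 0 0" --pt "-0.44 -0.002 0 0.03 0 0 0" --pt "-0.44 -0.002 0 0.03 0 0 0" --pt "-0.44 0 0 0.03 0 0 0" --pt "-0.44 0 0 0 0 0 0" --pt "-0.44 0 0 0 0 0 0"

```text
clock: 7.85
eef_pos: [456.6, 28.4, 226.2]
tool_rot: [2.447, 0.001, 3.116]
force: [-0.7, -1.1, -0.0]
width: 23.7
gripper_force: 0.0
```

Run:
```python
from h import *
s=read_state(); R=Ro.from_euler('xyz',s['tool_rot'])
g=s['eef_pos']+155*R.apply([0,0,1]); print(g, R.inv().apply(np.array([457,130,106])-g), s['force'])
t=cam('top'); cv2.imwrite('pics/near.png',cv2.resize(t['pixels'][215:290,220:330,::-1],None,fx=5,fy=5,interpolation=cv2.INTER_CUBIC))
```

```text
[459.25573981 127.63196    107.19081207] [2.31739448 1.01296776 2.39114786] [-0.72190225 -1.08606745 -0.01954263]
```

View pics/near.png

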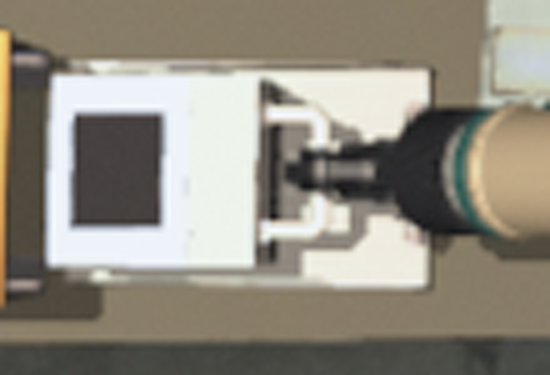

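The fingers straddle the loop bar near the middle of its free length: crop (320,170), with the tip at (290,170) and the cover face at 260. There's no contact force, so I'll close.

Call:
jog_arm --pt "-1 0 0.001 0 0 0 0" --pt "-1 0 0 0 0 0 0" --pt "-1 0 0 0 0 0 0" --pt "-1 0 0 0 0 0 0"

```text
clock: 8.4
eef_pos: [456.6, 28.8, 226.3]
tool_rot: [2.445, 0.001, 3.115]
force: [2.2, 1.6, 5.3]
width: 9.0
gripper_force: 58.6
```

```bash
cat >> h.py <<'E'
from scipy.spatial.transform import Slerp
E
python3 - <<'E'
from h import *
s=read_state(); R=Ro.from_euler('xyz',s['tool_rot']); p=s['eef_pos']
u=np.array([np.cos(np.radians(88.5)),np.sin(np.radians(88.5)),0])
g=p+155*R.apply([0,0,1]); print(g,s['force'],s['width'])
# rotate rigid TCP about hinge; hinge 158 behind and 12 below the loop
h=np.array([*(g[:2]),106])+158*u-[0,0,12]; h[2]=94
ax=-np.cross(u,[0,0,1]); ax/=np.linalg.norm(ax)   # sign check below
a=np.radians(np.r_[0,1.5,4,8,13,18,23,28,33,38,42,45,47])  # cover angles
tilt=0.8 
def pose(t):
    Q=Ro.from_rotvec(ax*t); G=h+Q.apply(g-h); Rt=Ro.from_rotvec(ax*t*tilt)*R
    return G-155*Rt.apply([0,0,1]),Rt,G
print(pose(.87)[2],pose(.87)[1].apply([0,0,1]))
for t0,t1 in zip(a,a[1:]):
    p0,R0,_=pose(t0);p1,R1,_=pose(t1)
    print(rows(p1,R1,1,p0,R0,-1)[0])
E
```

```text
[459.3534209  128.30439993 107.473997  ] [2.23598915 1.58539191 5.25617696] 8.97410981240685
[461.09198835 194.69761218 223.45236301] [ 7.00859940e-04  1.00027217e-03 -9.99999254e-01]
[-1, -0.0, 0.012, -0.006, 0.01, 0.0, -0.0]
[-1, -0.0, 0.021, -0.009, 0.017, 0.0, -0.0]
[-1, -0.0, 0.034, -0.014, 0.028, 0.0, -0.0]
[-1, -0.0, 0.042, -0.017, 0.035, 0.0, -0.0]
[-1, -0.0, 0.043, -0.017, 0.035, 0.0, -0.0]
[-1, -0.0, 0.043, -0.017, 0.035, 0.0, -0.0]
[-1, -0.0, 0.043, -0.016, 0.035, 0.0, -0.0]
[-1, -0.0, 0.044, -0.016, 0.035, 0.0, -0.0]
[-1, -0.0, 0.044, -0.016, 0.035, 0.0, -0.0]
[-1, -0.0, 0.035, -0.012, 0.028, 0.0, -0.0]
[-1, -0.0, 0.027, -0.009, 0.021, 0.0, -0.0]
[-1, -0.0, 0.018, -0.006, 0.014, 0.0, -0.0]
```

Call:
jog_arm --pt "-1 0 0.012 -0.006 0.01 0 0" --pt "-1 0 0.021 -0.009 0.017 0 0" --pt "-1 0 0.034 -0.014 0.028 0 0" --pt "-1 0 0.042 -0.018 0.035 0 0" --pt "-1 0 0.042 -0.018 0.035 0 0" --pt "-1 0 0.043 -0.018 0.035 0 0" --pt "-1 0 0 0 0 0 0"

```text
clock: 9.28
eef_pos: [458.0, 90.1, 313.6]
tool_rot: [2.766, 0.003, 3.12]
force: [1.5, 2.3, -1.6]
width: 8.2
gripper_force: 59.4
```

```bash
cat > chk.py <<'E'
from h import *
s=read_state(); R=Ro.from_euler('xyz',s['tool_rot']); g=s['eef_pos']+155*R.apply([0,0,1])
print('g',g.round(1),'F',s['force'].round(1),'w',s['width'],s['gripper_force'],s['clock'],s['qpos'].round(2))
b=np.arctan2(12,158); r=np.hypot(12,158)
th=np.arcsin((g[2]-94-1.5)/r)-b
print('theta from z',np.degrees(th),'hinge y then',g[1]+r*np.cos(th+b),'expect',128.3+158)
E
python3 chk.py
```

```text
g [459.7 146.9 169.4] F [ 1.5  2.3 -1.6] w 8.221190396015977 59.424081444740295 9.275 [ 0.06  0.54 -0.25  2.14 -0.55  0.47  1.89]
theta from z 23.436013429629824 hinge y then 287.0687486686676 expect 286.3
```

Call:
jog_arm --pt "-1 0 0.043 -0.017 0.035 0 0" --pt "-1 0 0.043 -0.017 0.035 0 0" --pt "-1 0 0.043 -0.017 0.035 0 0" --pt "-1 0 0.034 -0.013 0.028 0 0" --pt "-1 0 0.026 -0.01 0.021 0 0" --pt "-1 0 0.017 -0.006 0.014 0 0" --pt "-1 0 0 0 0 0 0" --pt "-1 0 0 0 0 0 0"

```text
clock: 10.28
eef_pos: [460.2, 177.6, 373.8]
tool_rot: [3.101, -0.002, 3.114]
force: [1.7, 6.5, -10.9]
width: 8.2
gripper_force: 59.6
```

```bash
python3 chk.py
python3 - <<'E'
from h import *
d=cam('scene');t=cam('top'); np.savez('s3.npz',**d); np.savez('t3.npz',**t)
A=[cv2.resize(x['pixels'][b:b+130,a:a+130,::-1],None,fx=3,fy=3,interpolation=cv2.INTER_CUBIC) for x,a,b in((d,160,140),(t,200,180))]
cv2.imwrite('pics/open.png',np.hstack(A))
E
```

```text
g [460.1 183.9 219. ] F [  1.7   6.5 -10.9] w 8.208842319170166 59.63191330432892 10.275 [-0.52  0.45  0.16  1.99 -0.17  0.7   1.29]
theta from z 46.84198933300407 hinge y then 283.24011746378204 expect 286.3
```

View pics/open.png

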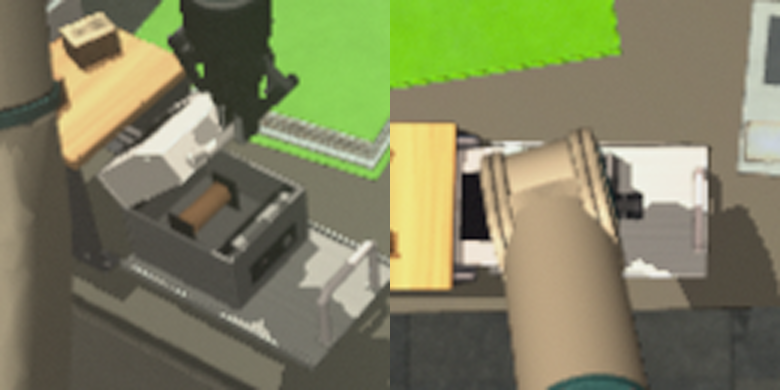

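The cover is open to roughly 46°. The loop pulls the tool toward +y, so the tray is held against its stop. I'll raise it the last few degrees along the arc.

Call:
jog_arm --pt "-1 0 0.009 -0.007 0 0 0" --pt "-1 0 0.009 -0.006 0 0 0" --pt "-1 0 0 0 0 0 0" --pt "-1 0 0 0 0 0 0"

```text
clock: 10.88
eef_pos: [460.4, 185.6, 380.4]
tool_rot: [3.102, -0.003, 3.114]
force: [2.0, 4.7, -12.9]
width: 8.4
gripper_force: 59.4
```

```bash
python3 chk.py
python3 - <<'E'
from h import *
s=cam('scene');t=cam('top'); np.savez('s4.npz',**s); np.savez('t4.npz',**t)
u=np.array([np.cos(np.radians(88.5)),np.sin(np.radians(88.5)),0])
for n,d in (('s',s),('t',t)):
    P=pts(d); 
    Px,Py=(P[:,2:]-P[:,:-2])[1:-1],(P[2:]-P[:-2])[:,1:-1]
    N=np.cross(Py,Px); N/=np.linalg.norm(N,axis=2,keepdims=True)+1e-9; Q=P[1:-1,1:-1]
    N*=np.sign(N[...,2:]+1e-9)
    m=(abs(Q[...,0]-459)<62)&(Q[...,1]>150)&(Q[...,1]<305)&(Q[...,2]>100)&(Q[...,2]<262)&(abs(N[...,0])<.25)&(d['pixels'][1:-1,1:-1].min(2)>90)
    a=np.degrees(np.arctan2(-N[...,1][m],N[...,2][m])); print(n,m.sum(),np.histogram(a,bins=range(-90,91,10)))
    k=m.copy(); k[m]=(abs(a)>30)&(abs(a)<70)
    q=Q[k]; 
    if len(q)>8:
        c=q.mean(0); v=np.linalg.svd(q-c)[2][2]; v*=np.sign(v[2]); r=abs((q-c)@v)
        q=q[r<3]; c=q.mean(0); v=np.linalg.svd(q-c)[2][2]; v*=np.sign(v[2]); print(len(q),c,v,np.degrees(np.arctan2(-v@u,v[2])))
# handle
P=pts(t).reshape(-1,3);q=P[(abs(P[:,2]-87)<6)&(abs(P[:,0]-457)<30)&(abs(P[:,1]-71)<15)]; print('handle',len(q),q.mean(0) if len(q) else 0)
E
```

```text
g [460.2 191.8 225.5] F [  2.    4.7 -12.9] w 8.39700571944148 59.40378427505493 10.875 [-0.54  0.45  0.16  1.97 -0.16  0.72  1.27]
theta from z 50.780801327275 hinge y then 282.41829782173255 expect 286.3
s 258 (array([ 5,  1,  3, 33, 59, 52, 28,  4,  7, 10,  4,  5,  7, 10,  8,  7,  6,
        9]), array([-90, -80, -70, -60, -50, -40, -30, -20, -10,   0,  10,  20,  30,
        40,  50,  60,  70,  80,  90]))
28 [437.4387407  239.66858461 192.10032211] [-0.00404214  0.44947965  0.89328143] -26.697238769560784
t 33 (array([ 3, 16,  1,  6,  4,  2,  0,  0,  0,  0,  0,  0,  0,  1,  0,  0,  0,
        0]), array([-90, -80, -70, -60, -50, -40, -30, -20, -10,   0,  10,  20,  30,
        40,  50,  60,  70,  80,  90]))
10 [426.32123854 283.78884513 146.85870033] [0.78949762 0.24945296 0.56077333] -25.71261989847892
handle 49 [458.15220366  71.20352416  87.88848135]
```

```bash
cat > pl.py <<'E'
from h import *
u=np.array([np.cos(np.radians(88.5)),np.sin(np.radians(88.5)),0]); rng=np.random.default_rng(0)
for f,ylo in (('scene1',130),('s4',170)):
    d=dict(np.load(f+'.npz')); P=pts(d)[1:-1,1:-1]
    m=(abs(P[...,0]-459)<56)&(P[...,1]>ylo)&(P[...,1]<300)&(P[...,2]>112)&(P[...,2]<250)&(d['pixels'][1:-1,1:-1].min(2)>60)
    q=P[m]; yx=np.argwhere(m)
    for k in range(3):
        best=None
        for _ in range(1500):
            a,b,c=q[rng.choice(len(q),3,False)]; n=np.cross(b-a,c-a); l=np.linalg.norm(n)
            if l<200: continue
            n/=l
            if abs(n[0])>.12: continue
            i=abs((q-a)@n)<1.8
            if best is None or i.sum()>best.sum(): best=i
        if best is None or best.sum()<15: break
        w=q[best]; c=w.mean(0); v=np.linalg.svd(w-c)[2][2]; v*=np.sign(v[2]); print(f,len(q),best.sum(),c.round(),v.round(3),'deg',np.degrees(np.arctan2(v@u,v[2])).round(1),'spread',np.ptp(w,axis=0).round(),'px',yx[best].mean(0).round())
        q=q[~best]; yx=yx[~best]
E
python3 pl.py
```

```text
scene1 1265 489 [454. 235. 137.] [-0.01  -0.017  1.   ] deg -1.0 spread [111. 119.   6.] px [195. 225.]
scene1 776 279 [458. 190. 133.] [-0.015 -0.214  0.977] deg -12.4 spread [112.  72.  16.] px [201. 239.]
scene1 497 121 [450. 221. 136.] [ 0.03  -0.086  0.996] deg -4.9 spread [111. 126.  15.] px [198. 228.]
s4 706 156 [446. 248. 196.] [0.008 0.566 0.824] deg 34.5 spread [104. 101.  73.] px [180. 217.]
s4 550 108 [432. 224. 196.] [-0.018 -0.632  0.775] deg -39.2 spread [68. 26. 20.] px [186. 221.]
s4 442 67 [429. 230. 197.] [-0.124  0.527  0.841] deg 31.9 spread [ 74. 115.  78.] px [185. 219.]
```

The independent estimates agree. The loop's position relative to the hinge gives 49–50.8°, and the cover's front plane, tilted back from vertical, gives about 50.8°. The handle is still at the stop (y = 71). I'll hand it in now while holding.

```bash
python3 -c "
from cell import *
print(finish_job())"
```

```text
the job is handed in; nothing more can be done
None
```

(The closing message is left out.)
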